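# Clamp the lid of the specimen box

## Task

Clamp the lid of the specimen box: with a finger, push the swung-out steel strap round until it lies straight across the lid against its stop, its end under the raised cam lever, and only then push the cam lever fully down with the fingertips. Nothing is to be picked up: do not lift or shift the lid, leave the glassware and tools around it where they stand, and finish clear of everything.

Things in the scene. Friction and masses are not known exactly. Their poses are not given: they have to be found in the camera images.
- fixture: the clamp fixture, fixed to the bench: an aluminium plate 210 x 245 mm, 12 mm thick, carrying a clear box (160 x 110 mm, rim 92 mm above the bench) in its middle, the strap's pivot post at +y and the cam post at -y. Origin: centre of the plate's underside, on the bench; z is up
- strap (a joint): angle of the clamp strap about its upright pivot, rad. 0: home against its stop, straight across the lid along the fixture's -y. Grows as the strap swings out to the fixture's -x side (1.57: it points along -x; seen from above it then turns clockwise), up to 1.8. Starts at 0.8 to 1.6. Stays where it is left; about 1 N at 100 mm from the pivot moves it
- strap_pivot (a point): on the pivot's axis (fixture x 0, y +90 mm), at the strap's upper face, 120 mm above the bench; a bolt head rises 6 mm above it, the post below is 34 x 30 mm. The strap is a plain steel bar 20 mm wide, 14 mm thick, its underside 106 mm above the bench, 8 mm above the lid; a rubber foot 20 mm across below it, 90 mm from the axis, clears the lid by 2 mm
- strap_tip (a point): free end of the strap, middle of its upper face, 182 mm from the pivot's axis; when home it lies under the cam
- lever (a joint): angle of the cam lever above level, rad. 0: fully down on its stop, level, pointing along the fixture's -y, away from the box. Grows as the lever is raised (1.57 would be upright), up to 1.35. Starts at 0.9 to 1.2. Stays where it is left; about 3.5 N square to it at 80 mm from the axle moves it
- lever_axle (a point): centre of the lever's axle (fixture x 0, y -90 mm, 138 mm above the bench), which runs along the fixture's x. The steel cam about it is 20 mm wide and reaches up to 18 mm from the axle. The cam post carries it from the +x side: 18 mm in x (+16 to +34 mm in the fixture), 30 mm in y, top 150 mm above the bench
- lever_tip (a point): end of the lever's black handle, on its centre line, 110 mm from the axle. The handle is a bar 20 mm wide, 14 mm thick, from 55 to 110 mm from the axle
- lid: the blue lid, 170 x 120 mm, 20 mm tall, lying loose on the box with 2 mm of play. Origin: centre of its lower edge, 78 mm above the bench; its top is 98 mm above the bench
- vial: small stoppered glass vial, 28 mm across, 50 mm tall, standing on the fixture's plate beside the cam post. Loose; leave alone. Origin: centre of its underside
- jar: clear glass jar with a white cap, 48 mm across, 68 mm tall, standing on the bench in front of the fixture, it may be below the swung-out strap (which passes above it). Loose; leave alone. Origin: centre of its underside
- dish: shut glass dish, 90 mm across, 14 mm tall, on the bench beside the fixture. Loose; leave alone. Origin: centre of its underside
- beaker: open glass beaker, 68 mm across, 85 mm tall, on the bench beside the fixture. Loose; leave alone. Origin: centre of its underside
- amber: amber bottle with a black cap, 60 mm across, 120 mm tall, on the bench beyond the pivot post. Loose; leave alone. Origin: centre of its underside
- forceps: steel forceps lying flat on the bench, 130 mm long, 6 mm thick. Loose; leave alone. Origin: centre of its underside
- rack: white rack with stoppered tubes, 50 x 140 mm, 76 mm tall, on the bench beyond the fixture. Loose; leave alone. Origin: centre of its underside
Not all that is in view belongs to the job. There is more than one size of the lid; the one meant has the size given above.

How it is judged:
By the outcome, as a careful person would: the job done as asked, in the order asked, and still so for the second after the job is handed in, with the robot touching nothing.
It also fails if it takes over 43 s, if anything falls off the work surface, if the arm or the gripper's body presses on something with over 40 N, if the wrist force passes 120 N, or if a joint passes its speed limit or range.

## Robot

A 7-joint arm with a two-finger parallel gripper is mounted at the origin on the work surface. World frame = base frame: x ahead of the robot, y to its left, z up, the work surface at z = 0. Lengths are in mm, angles in rad, forces in N, time in s.
With the tool pointing down it reaches from about 425 to 825 mm from the base axis. Payload 3.6 kg.
Tool frame: the origin (TCP) lies on the centre line of the jaws, within the pads' length; the fingertips stand 8 mm ahead of it and the grasp point (between the pads) lies 11 mm behind it; y points along the fingers, z is the direction in which the jaws open and shut, and the axes are right-handed (so a half turn about y gives the same grasp; the last joint's range is limited). The gripper opens to 93 mm and grips with 3 to 60 N. Pads are 15 mm wide; open, the fingers measure 128 mm over their backs; the gripper's body (75 mm by 188 mm) begins 65 mm behind the grasp point.
Start: joints at [1.161, 0.615, -0.013, 1.423, 0.008, 1.103, -0.04], TCP at [243.399, -602.677, 226.64] pointing down, gripper open.
Joint ranges: [-3.12, 3.12], [-0.3, 2.06], [-1.34, 1.32], [0.26, 2.42], [-1.36, 4.5], [0.01, 1.98], [-2.84, 2.84]. Speed limits (rad/s): [2.79, 2.79, 3.14, 3.14, 3.14, 3.14, 3.14].

## Interface

Orientations are given as a unit quaternion [x, y, z, w].
In Python, from bench import manip, cams gives the robot as it stands. The module is installed in compiled form; this text tells all that it offers.
- The arm moves only by the tool play_rows, never from a script. Its argument "moves" is a list of rows, each a list of 3 entries, a list of its own where there are three numbers: the shift along the tool's x, y, z in units of 30 mm (1.0 is 30 mm), then the turn, a rotation vector about the tool's x, y, z in degrees, then the gripper's target within -1 to 1 (shut at 1, half-way at 0, fully open at -1). A call has 1 to 5 rows; each row is the pose to reach, as a shift and turn from the pose commanded when the call began, along the tool's axes at that moment; what a row does not reach only later rows make up. A row lasts 1/12 s, in which the tool goes at most 41.7 mm and 7.16 degrees, less where a joint would pass 70% of its speed; a pose out of reach is approached as far as the arm can. A call with a gripper value outside its range is refused whole. The fingers move at their own pace and stop on an object; "newtons" is the grip in N (left out, the last holds). Time passes only in rows, so rows that repeat a pose let the fingers close. It gives the time, the measured TCP pose, the force and the opening at its end, in the units of the state.
- manip.get_obs(): the state, without advancing time (a new reading comes with each control period).
- cams.capture(name): name is "scene" or "top" or "wrist"; returns a dict with "color" (384x512x3 uint8, red, green, blue), "depth" (384x512 float32, mm along the optical axis (not along the pixel's ray), 0 where there is no reading), "intrinsics" (3x3 intrinsics, pixels), "eye" and "rotation" of the camera in the world. Camera axes: x right, y down, z forward; pixel columns grow to the right and rows downward; lengths in mm; the calibration is good to about 2 mm. A picture is of the moment at which its call begins.
- manip.finish_job(): hands the job in, once; it reports no verdict.
The state is a dict: "t": time; "joints": joint angles; "dq": joint speeds; "joint_torque": joint torques, N m; "ee_pos": TCP position; "orientation": TCP orientation; "wrist_force": force on the tool from outside, world axes, zero at the start; "wrist_torque": the same for the moment, N m; "grip_width": finger opening in mm.
Only numpy, scipy, OpenCV 4.12 (cv2) and the standard library are available. Lean on these libraries where they do the work, as an engineer would, in place of code of your own. Each camera call takes 0.05 s, during which the arm holds its last target. There are 200 camera calls.

## Working session

There is one attempt and no reset: what is moved stays moved. The work goes in short steps, Python scripts to look and compute and a tool call to move; the robot and the scene stay as the last step left them, time stands still between calls to the robot, and variables do not carry over. Pictures are saved under pics/ and viewed, about 8 in all and at most 12, crops included, and the job is handed in when it is done.

Besides the shell and the picture viewer there is one more tool, called after "Request:" by a JSON object that holds its "api" and its "payload", one argument or row to a line. play_rows: Moves the arm, as the interface text tells. Its arguments: {"type":"object","properties":{"moves":{"type":"array","items":{"type":"array"}},"newtons":{"type":"number"}},"required":["moves"]}

```bash
mkdir -p pics; cat > h.py <<'E'
import numpy as np, cv2
from bench import manip, cams
from scipy.spatial.transform import Rotation as R
def cap(n):
    c=cams.capture(n); return c
def save(c,f,crop=None,s=1):
    im=c["color"][:,:,::-1]
    if crop: a,b,d,e=crop; im=im[b:e,a:d]
    cv2.imwrite("pics/"+f,cv2.resize(im,None,fx=s,fy=s,interpolation=cv2.INTER_CUBIC))
def pts(c):
    K=c["intrinsics"];d=c["depth"];v,u=np.mgrid[:d.shape[0],:d.shape[1]]
    P=np.stack([(u-K[0,2])/K[0,0]*d,(v-K[1,2])/K[1,1]*d,d],-1)
    return P@np.array(c["rotation"]).T+np.array(c["eye"])
def ray(c,u,v,z):
    K=c["intrinsics"];r=np.array(c["rotation"])@np.array([(u-K[0,2])/K[0,0],(v-K[1,2])/K[1,1],1]);e=np.array(c["eye"])
    return e+r*(z-e[2])/r[2]
E
python3 - <<'E'
from h import *
for n in("top","scene"):
    c=cap(n);save(c,n+"0.png",None,1.5);print(n,c["eye"],np.round(c["rotation"],3).tolist(),np.round(c["intrinsics"],1).tolist())
    np.savez(n+"0.npz",**c)
o=manip.get_obs();print(o["t"],o["ee_pos"],o["orientation"],R.from_quat(o["orientation"]).as_matrix().round(3).tolist(),o["grip_width"],o["wrist_force"])
E
```

```text
top [ 383.83877433   37.9728358  1147.95079056] [0.705, -0.702, 0.064, -0.075] [[442.3, 0.0, 261.0], [0.0, 442.3, 190.7], [0.0, 0.0, 1.0]]
scene [ 885.58584356 -299.94018494  623.46058359] [0.868, 0.335, -0.135, -0.34] [[349.0, 0.0, 253.6], [0.0, 349.0, 189.1], [0.0, 0.0, 1.0]]
0.1 [ 243.13915329 -602.0700978   225.61467297] [-0.13504304  0.69491188 -0.69333413  0.13471685] [[-0.927, -0.001, 0.374], [-0.374, 0.002, -0.927], [0.0, -1.0, -0.002]] 93.02428070598216 [-0.7926778   0.46156284  1.28848025]
```

View pics/top0.png

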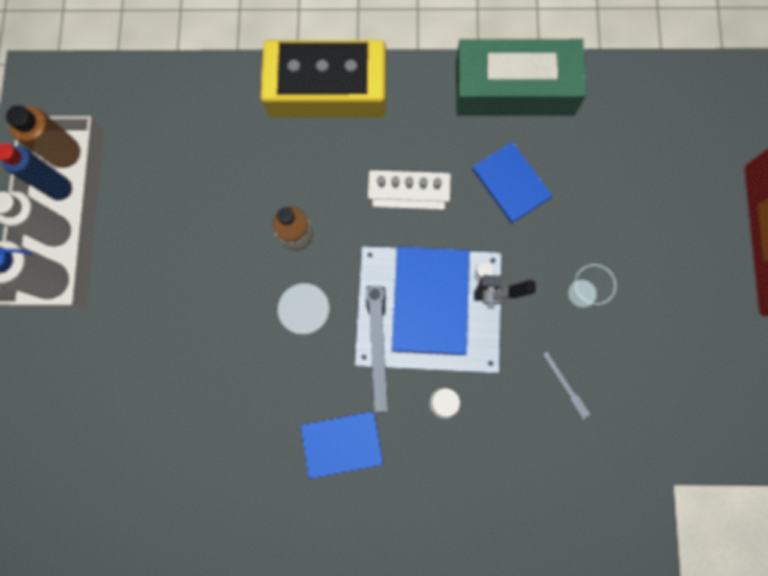

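View pics/scene0.png

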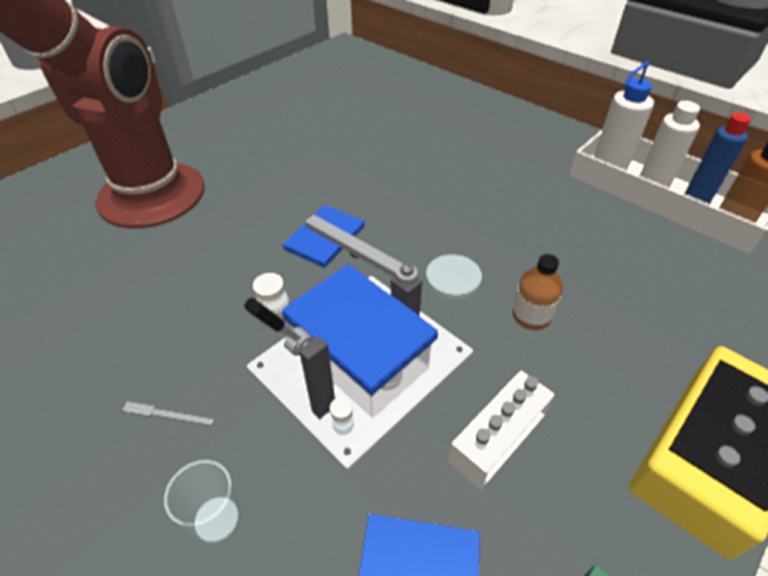

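```bash
sed -i 's/np.array(c\["rotation"\])/R.from_quat(c["rotation"]).as_matrix()/g' h.py
python3 - <<'E'
from h import *
c={k:(v if v.shape else v.item()) for k,v in np.load("top0.npz").items()}
P=pts(c); hsv=cv2.cvtColor(c["color"],cv2.COLOR_RGB2HSV)
m=((hsv[...,0]>105)&(hsv[...,0]<125)&(hsv[...,1]>150)&(hsv[...,2]>120)).astype(np.uint8)
n,l,s,cc=cv2.connectedComponentsWithStats(m)
for i in range(1,n):
    if s[i,4]>300:
        z=np.median(P[l==i][:,2]); ct=cv2.findContours((l==i).astype(np.uint8),0,2)[0][0]
        r=cv2.minAreaRect(ct);b=np.array([ray(c,u,v,98 if z>60 else z)[:2] for u,v in cv2.boxPoints(r)])
        print("blue",cc[i],s[i,4],z,b.round(0).tolist(),np.linalg.norm(b-np.roll(b,1,0),axis=1).round(0),b.mean(0).round(1))
# plate: screw corners, white region z ~12
zz=P[...,2]; w=((zz>6)&(zz<20)&(np.hypot(*(P[...,:2]-P[200,288,:2]).transpose(2,0,1))<190)).astype(np.uint8)
w&=((hsv[...,1]<60)&(hsv[...,2]>150)).astype(np.uint8)
n,l,s,_=cv2.connectedComponentsWithStats(w);i=1+np.argmax(s[1:,4])
ct=np.vstack(cv2.findContours((l==i).astype(np.uint8),0,2)[0]);r=cv2.minAreaRect(ct)
b=np.array([ray(c,u,v,12)[:2] for u,v in cv2.boxPoints(r)]);print("plate",r,b.round(1).tolist(),b.mean(0),np.linalg.norm(b-np.roll(b,1,0),axis=1))
e=b-np.roll(b,1,0); print(np.degrees(np.arctan2(e[:,1],e[:,0])))
# strap
sm=((zz>112)&(zz<127)&(np.hypot(P[...,0]-P[250,253,0],P[...,1]-P[250,253,1])<150))
p=P[sm];print("strap",len(p),p.min(0),p.max(0))
q=p[:,:2]-p[:,:2].mean(0);print(np.linalg.svd(q,full_matrices=False)[2][0],p.mean(0))
save(c,"lev.png",(220,150,400,290),4)
for a in [(250,195),(252,271),(248,270)]: print(a,ray(c,*a,120))
E
```

```text
blue [340.98743894 121.07815771] 1433 15.843785912768226 [[828.0, -87.0], [882.0, -159.0], [775.0, -227.0], [723.0, -157.0]] [126.  89. 127.  88.] [ 802.3 -157.6]
blue [287.0873065  199.99690402] 3230 99.1589682132136 [[491.0, 52.0], [659.0, 45.0], [654.0, -71.0], [486.0, -60.0]] [112. 169. 116. 168.] [572.4  -8.7]
blue [227.30751445 296.22138728] 1730 15.528606448661549 [[372.0, 209.0], [395.0, 87.0], [311.0, 69.0], [288.0, 190.0]] [ 86. 124.  86. 123.] [341.4 138.5]
plate ((285.25030517578125, 205.93106079101562), (95.1753158569336, 80.07632446289062), 2.6324350833892822) [[471.8, 119.4], [683.2, 113.4], [671.9, -138.0], [462.0, -123.2]] [572.23740669  -7.0958672 ] [242.80393955 211.51047255 251.61866815 210.48626419]
[ 87.67692392  -1.65006861 -92.57463992 175.95416271]
strap 720 [396.97321474  62.13731494 113.2132345 ] [590.89386527  96.93111713 126.97072125]
[-0.99791544 -0.064535  ] [490.79667115  77.03687054 120.97269933]
(250, 195) [578.48896621  80.23321449 120.        ]
(252, 271) [401.52796503  73.68317909 120.        ]
(248, 270) [403.72560477  82.86739756 120.        ]
```

View pics/lev.png

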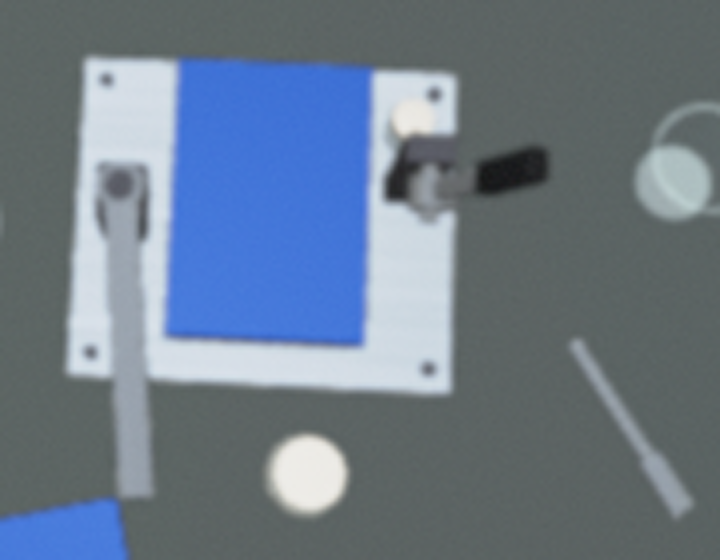

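The top view shows three blue lids: (341,121) and (227,296) lie loose on the bench at 126x88 mm. (287,200) is on the box at z 99 and measures 168x116 mm, so it's the one meant. The crop shows the strap pivot at (120,183), its tip at (135,495), the cam at (425,190), the handle end at (548,165) and the jar at (306,475).

```bash
cat >> h.py <<'E'
def go(x,y,z,phi):
    "shift in 30 mm units and turn (deg) for TCP target, tool down, tool z axis at world angle phi"
    o=manip.get_obs();A=R.from_quat(o["orientation"]);p=np.radians(phi)
    zt=np.array([np.cos(p),np.sin(p),0]);yt=np.array([0,0,-1.]);T=R.from_matrix(np.stack([np.cross(yt,zt),yt,zt],1))
    d=A.inv().apply(np.array([x,y,z])-o["ee_pos"]);print("at",np.round(o["ee_pos"],1),"t",o["t"],"F",np.round(o["wrist_force"],1))
    print((x,y,z),"shift",(d/30).round(2).tolist(),"turn",(A.inv()*T).as_rotvec(degrees=True).round(1).tolist(),"rows>=",round(max(np.linalg.norm(d)/41.7,np.degrees((A.inv()*T).magnitude())/7.16),1))
E
python3 - <<'E'
from h import *
B=np.array([572.3,-8]);th=np.radians(-2.3);ex=np.array([np.cos(th),np.sin(th)]);ey=np.array([-ex[1],ex[0]])
for n in("top","scene"):
    c={k:(v if v.shape else v.item()) for k,v in np.load(n+"0.npz").items()}
    P=pts(c);q=P[...,:2]-B;fx=q@ex;fy=q@ey;z=P[...,2]
    m=(abs(fx)<14)&(fy<-112)&(fy>-210)&(z>150)&(z<270)&(c["color"].max(-1)<70)
    a=np.arctan2(z[m]-138,-90-fy[m]);r=np.hypot(z[m]-138,90+fy[m])
    print(n,m.sum(),"angle",np.percentile(a,[10,50,90]),"r",r.min(),r.max(),"fx",fx[m].mean(),"tip",np.c_[fx,fy,z][0:0] if 0 else fy[m].min(),z[m].max())
    m=(z>128)&(z<175)&(abs(fy+90)<25)&(abs(fx)<45);print("cam/post fx",np.percentile(fx[m],[2,98]),"fy",np.percentile(fy[m],[2,98]),"z",np.percentile(z[m],98))
    m=(z>60)&(z<75)&(abs(fx)<250)&(fx<-95);print("jar",fx[m].mean(),fy[m].mean(),m.sum())
print("pivot",B+90*ey,"axle",B-90*ey)
go(590,-330,310,-30);go(480,125,310,-2)
E
```

```text
top 144 angle [1.13980535 1.2208129  1.25175178] r 64.69645927231211 112.21551625355109 fx -2.454679020720888 tip -139.88507361568665 242.73782661751704
cam/post fx [-13.38596972  32.70680957] fy [-103.90000025  -74.54251547] z 172.58632422365363
jar -160.058421523903 -29.67390675582891 253
scene 244 angle [1.10666505 1.1584424  1.21145276] r 57.99320046572533 111.37464083194446 fx 6.932455780783515 tip -139.58595770964442 240.42578678547886
cam/post fx [-6.23348257 35.19628979] fy [-106.84523501  -76.30397306] z 169.76629142268874
jar -155.20822918503205 354.9708938332151 399
pivot [575.91186133  81.92749556] axle [568.68813867 -97.92749556]
at [ 243.1 -602.1  225.6] t 0.1 F [-0.8  0.5  1.3]
(590, -330, 310) shift [-14.12, -2.8, -4.09] turn [0.1, -38.0, -0.0] rows>= 10.8
at [ 243.1 -602.1  225.6] t 0.1 F [-0.8  0.5  1.3]
(480, 125, 310) shift [-16.4, -2.77, -19.52] turn [0.1, -66.0, -0.1] rows>= 18.4
```

Request:
{"api": "play_rows", "payload": {
  "moves": [
    [[-1.0,-0.5,-0.3],[0,-3,0],1],
    [[-2.2,-1.1,-0.6],[0,-7,0],1],
    [[-3.4,-1.7,-1.0],[0,-11,0],1],
    [[-4.6,-2.3,-1.3],[0,-15,0],1],
    [[-5.8,-2.8,-1.7],[0,-19,0],1]
  ],
  "newtons": 20
}}

```text
t: 0.52
ee_pos: [386.8, -489.3, 311.5]
orientation: [0.249, -0.662, 0.662, -0.249]
wrist_force: [0.2, 0.2, -0.1]
grip_width: 64.1
```

```bash
python3 -c "
from h import *
go(590,-330,310,-30);go(500,-100,310,-15);go(480,125,310,-2);print(manip.get_obs()['grip_width'])"
```

```text
at [ 386.8 -489.3  311.5] t 0.5167 F [ 0.2  0.2 -0.1]
(590, -330, 310) shift [-8.59, 0.05, 0.46] turn [-0.0, -18.8, 0.0] rows>= 6.2
at [ 386.8 -489.3  311.5] t 0.5167 F [ 0.2  0.2 -0.1]
(500, -100, 310) shift [-11.38, 0.05, -7.29] turn [-0.0, -33.8, 0.0] rows>= 9.7
at [ 386.8 -489.3  311.5] t 0.5167 F [ 0.2  0.2 -0.1]
(480, 125, 310) shift [-15.81, 0.04, -13.37] turn [-0.0, -46.8, 0.0] rows>= 14.9
64.05149579568453
```

Request:
{"api": "play_rows", "payload": {
  "moves": [
    [[-1.0,0,-0.9],[0,-3,0],1],
    [[-2.0,0,-1.7],[0,-6,0],1],
    [[-3.1,0,-2.6],[0,-9,0],1],
    [[-4.1,0,-3.5],[0,-13,0],1],
    [[-5.2,0,-4.4],[0,-16,0],1]
  ]
}}

```text
t: 0.93
ee_pos: [416.0, -287.2, 310.3]
orientation: [-0.338, 0.621, -0.621, 0.338]
wrist_force: [1.1, 0.2, 0.3]
grip_width: 30.6
```

```bash
python3 -c "
from h import *
go(480,125,310,-2);print(manip.get_obs()['grip_width'])"
```

```text
at [ 416.  -287.2  310.3] t 0.9333 F [1.1 0.2 0.3]
(480, 125, 310) shift [-12.7, 0.01, -5.66] turn [0.1, -30.8, -0.0] rows>= 10.0
30.647900380675143
```

Request:
{"api": "play_rows", "payload": {
  "moves": [
    [[-1.2,0,-0.5],[0,-3,0],1],
    [[-2.4,0,-1.1],[0,-6,0],1],
    [[-3.7,0,-1.6],[0,-9,0],1],
    [[-4.9,0,-2.2],[0,-12,0],1],
    [[-6.2,0,-2.7],[0,-15,0],1]
  ]
}}

```text
t: 1.35
ee_pos: [449.1, -87.6, 310.6]
orientation: [-0.416, 0.572, -0.572, 0.416]
wrist_force: [2.1, -0.9, -0.0]
grip_width: 1.2
```

```bash
python3 -c "
from h import *
go(480,125,310,-2);print(manip.get_obs()['grip_width'])"
```

```text
at [449.1 -87.6 310.6] t 1.35 F [ 2.1 -0.9 -0. ]
(480, 125, 310) shift [-7.06, 0.01, -1.2] turn [0.0, -15.9, 0.0] rows>= 5.2
1.182251007521395
```

Request:
{"api": "play_rows", "payload": {
  "moves": [
    [[-1.3,0,-0.2],[0,-3,0],1],
    [[-2.7,0,-0.5],[0,-6,0],1],
    [[-4.0,0,-0.7],[0,-9,0],1],
    [[-5.4,0,-0.9],[0,-12,0],1],
    [[-6.7,0,-1.1],[0,-16,0],1]
  ]
}}

```text
t: 1.77
ee_pos: [480.4, 114.0, 310.6]
orientation: [0.492, -0.508, 0.508, -0.492]
wrist_force: [1.0, 0.1, 0.4]
grip_width: 0.3
```

```bash
python3 -c "
from h import *
c=cap('wrist');save(c,'w1.png',None,1.2)
go(475,120,119,-2);print(manip.get_obs()['grip_width'])"
```

```text
at [480.2 124.7 310.9] t 1.8167 F [0.4 6.3 1. ]
(475, 120, 119) shift [0.22, 6.4, -0.18] turn [-0.1, 1.1, -0.6] rows>= 4.6
0.43191223256389866
```

View pics/w1.png

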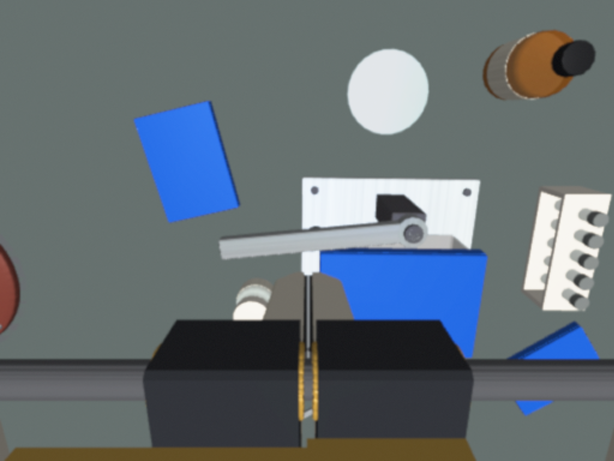

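The wrist view shows the shut fingers at about (310,280), the strap from (222,248) to its bolt at (413,232), and the jar at (250,300). The space beside the strap is free, so I'm going down on its +y side.

Request:
{"api": "play_rows", "payload": {
  "moves": [
    [[0.1,1.2,-0.1],[0,0,0],1],
    [[0.2,2.5,-0.2],[0,0,0],1],
    [[0.2,3.8,-0.2],[0,0,0],1],
    [[0.2,5.1,-0.2],[0,0,0],1],
    [[0.2,5.8,-0.2],[0,0,0],1]
  ]
}}

```text
t: 2.23
ee_pos: [471.9, 104.9, 132.8]
orientation: [-0.493, 0.51, -0.508, 0.489]
wrist_force: [0.2, -0.9, 0.0]
grip_width: 0.3
```

```bash
python3 - <<'E'
from h import *
c=cap('wrist')
go(475,115,119,-2);print(manip.get_obs()['grip_width'])
B=np.array([575.9,82]);f0=267.7
# finger centre targets: pushing normal to strap at radius r; standoff = 10 + finger support
for a,r in [(84,100),(70,100),(55,100),(40,100),(25,100),(12,100),(0,100)]:
    u=np.radians(f0-a);d=np.array([np.cos(u),np.sin(u)]);n=np.array([d[1],-d[0]])  # clockwise side (behind)
    e=np.radians(-2.3);s=abs(n@[np.cos(e),np.sin(e)])*17.5+abs(n@[-np.sin(e),np.cos(e)])*7.5
    print(a,(B+r*d+n*(10+s)).round(0))
E
```

```text
at [470.2 104.4 130.5] t 2.2833 F [-0.4  0.5 -1.8]
(475, 115, 119) shift [-0.36, 0.38, 0.15] turn [0.7, -0.0, 0.2] rows>= 0.4
0.08319185886724755
84 [475.  95.]
70 [474.  74.]
55 [478.  50.]
40 [488.  27.]
25 [504.   6.]
12 [523.  -8.]
0 [544. -17.]
```

Request:
{"api": "play_rows", "payload": {
  "moves": [
    [[-0.4,0,0.1],[0.7,0,0.2],1],
    [[-0.4,0.2,0.1],[0.7,0,0.2],1],
    [[-0.4,0.4,0.1],[0.7,0,0.2],1],
    [[-0.4,0.4,0.1],[0.7,0,0.2],1]
  ]
}}

```text
t: 2.62
ee_pos: [477.6, 117.5, 124.3]
orientation: [0.488, -0.507, 0.511, -0.494]
wrist_force: [-0.4, -0.7, -0.0]
grip_width: 0.4
```

```bash
python3 - <<'E'
from h import *
c=cap('scene');save(c,'s1.png',(130,110,370,290),3.2)
go(475,95,119,-2.3);go(472,74,119,-2.3);go(476,50,119,-2.3);
E
```

```text
at [477.8 117.5 124.6] t 2.6667 F [ 0.3 -0.2  1.4]
(475, 95, 119) shift [0.75, 0.18, -0.07] turn [-0.7, 0.3, -0.2] rows>= 0.6
at [477.8 117.5 124.6] t 2.6667 F [ 0.3 -0.2  1.4]
(472, 74, 119) shift [1.46, 0.18, -0.14] turn [-0.7, 0.3, -0.2] rows>= 1.1
at [477.8 117.5 124.6] t 2.6667 F [ 0.3 -0.2  1.4]
(476, 50, 119) shift [2.25, 0.18, 0.02] turn [-0.7, 0.3, -0.2] rows>= 1.6
```

View pics/s1.png

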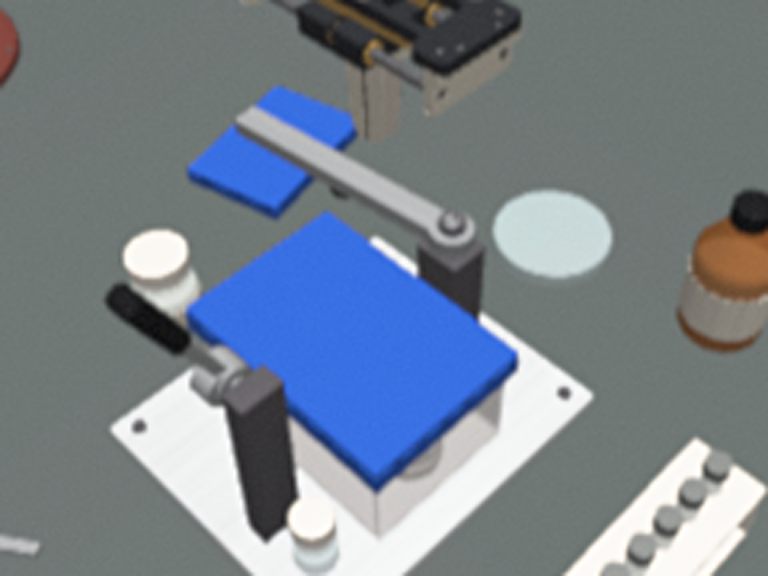

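The crop shows the shut fingertips at (372,125) just behind the strap's +y face, with the strap running from (250,120) to its bolt at (453,222) and the jar at (157,260) below its path. Next I lower a little and begin the sweep.

Request:
{"api": "play_rows", "payload": {
  "moves": [
    [[0.2,0.2,0],[0,0,0],1],
    [[0.5,0.2,0],[0,0,0],1],
    [[0.8,0.2,-0.1],[0,0,0],1],
    [[1.1,0.2,-0.1],[0,0,0],1],
    [[1.4,0.2,-0.1],[0,0,0],1]
  ]
}}

```text
t: 3.08
ee_pos: [473.9, 75.5, 118.9]
orientation: [0.487, -0.506, 0.511, -0.495]
wrist_force: [1.8, 0.5, 0.3]
grip_width: 0.7
```

```bash
python3 - <<'E'
from h import *
go(476,50,119,-2.3);go(487,27,119,-2.3);go(503,6,119,-2.3)
E
```

```text
at [473.9  75.5 118.9] t 3.0833 F [1.8 0.5 0.3]
(476, 50, 119) shift [0.85, -0.01, 0.1] turn [-0.8, 0.3, -0.2] rows>= 0.6
at [473.9  75.5 118.9] t 3.0833 F [1.8 0.5 0.3]
(487, 27, 119) shift [1.6, -0.0, 0.49] turn [-0.8, 0.3, -0.2] rows>= 1.2
at [473.9  75.5 118.9] t 3.0833 F [1.8 0.5 0.3]
(503, 6, 119) shift [2.28, 0.0, 1.05] turn [-0.8, 0.3, -0.2] rows>= 1.8
```

Request:
{"api": "play_rows", "payload": {
  "moves": [
    [[0.3,0,0],[0,0,0],1],
    [[0.6,0,0.05],[0,0,0],1],
    [[0.9,0,0.1],[0,0,0],1],
    [[1.2,0,0.3],[0,0,0],1],
    [[1.6,0,0.5],[0,0,0],1]
  ]
}}

```text
t: 3.5
ee_pos: [486.9, 27.6, 118.6]
orientation: [0.488, -0.506, 0.51, -0.495]
wrist_force: [-0.3, 3.0, 0.6]
grip_width: 0.2
```

```bash
python3 - <<'E'
from h import *
c=cap('scene');save(c,'s2.png',(130,110,370,290),3.2)
go(503,6,119,-2.3);go(522,-8,119,-2.3);go(544,-17,119,-2.3)
E
```

```text
at [488.4  23.6 118.4] t 3.55 F [ 1.8 -1.4  0.2]
(503, 6, 119) shift [0.57, -0.02, 0.51] turn [-0.7, 0.1, -0.1] rows>= 0.5
at [488.4  23.6 118.4] t 3.55 F [ 1.8 -1.4  0.2]
(522, -8, 119) shift [1.01, -0.01, 1.16] turn [-0.7, 0.1, -0.1] rows>= 1.1
at [488.4  23.6 118.4] t 3.55 F [ 1.8 -1.4  0.2]
(544, -17, 119) shift [1.28, 0.0, 1.9] turn [-0.7, 0.1, -0.1] rows>= 1.7
```

View pics/s2.png

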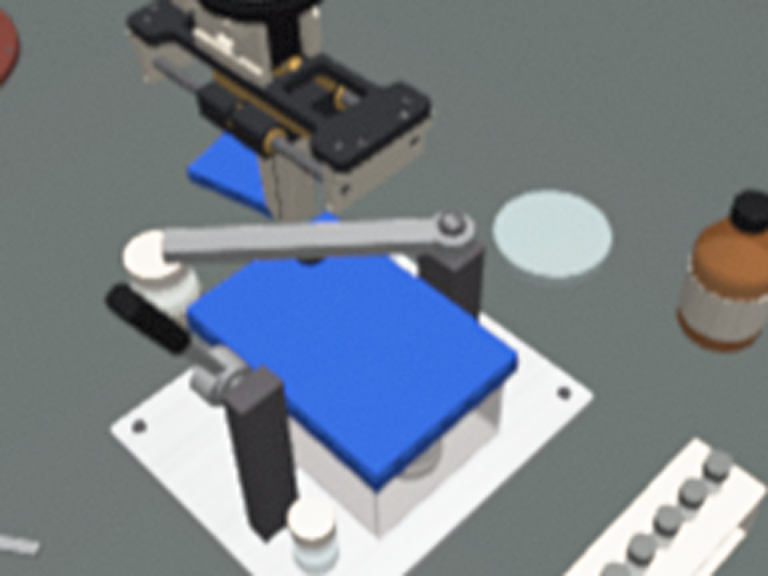

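The strap has swung about halfway, with its tip at (170,243) and the finger on its back face at (290,200). The jar and lid haven't moved.

Request:
{"api": "play_rows", "payload": {
  "moves": [
    [[0.3,0,0.2],[0,0,0],1],
    [[0.6,0,0.5],[0,0,0],1],
    [[0.8,0,0.8],[0,0,0],1],
    [[1.0,0,1.1],[0,0,0],1],
    [[1.1,0,1.4],[0,0,0],1]
  ]
}}

```text
t: 3.97
ee_pos: [528.5, -8.0, 118.8]
orientation: [0.487, -0.507, 0.511, -0.494]
wrist_force: [-1.3, 0.4, 1.6]
grip_width: 0.5
```

```bash
python3 - <<'E'
from h import *
go(544,-17,119,-2.3);go(550,-17,119,-2.3)
E
```

```text
at [528.5  -8.  118.8] t 3.9667 F [-1.3  0.4  1.6]
(544, -17, 119) shift [0.28, -0.0, 0.53] turn [-0.7, 0.2, -0.2] rows>= 0.4
at [528.5  -8.  118.8] t 3.9667 F [-1.3  0.4  1.6]
(550, -17, 119) shift [0.27, -0.0, 0.73] turn [-0.7, 0.2, -0.2] rows>= 0.6
```

Request:
{"api": "play_rows", "payload": {
  "moves": [
    [[0.1,0,0.15],[0,0,0],1],
    [[0.15,0,0.3],[0,0,0],1],
    [[0.2,0,0.4],[0,0,0],1],
    [[0.2,0,0.5],[0,0,0],1]
  ]
}}

```text
t: 4.3
ee_pos: [542.4, -13.3, 118.9]
orientation: [0.488, -0.507, 0.511, -0.495]
wrist_force: [-1.3, -0.4, 0.9]
grip_width: 0.9
```

```bash
cat >> h.py <<'E'
def strap():
    c=cap("top");P=pts(c);z=P[...,2];v=P[...,:2]-[575.9,82];r=np.hypot(*v.transpose(2,0,1))
    sat=cv2.cvtColor(c["color"],cv2.COLOR_RGB2HSV)[...,1]
    m=(z>110)&(z<128)&(r<182)&(r>20)&(P[...,1]<90)&(sat<70)
    p=P[m][:,:2];s=np.linalg.svd(p-p.mean(0),full_matrices=False)[2][0];s*=np.sign(-s[1]) or 1
    print("strap px",m.sum(),"angle",np.radians(267.7)-np.arctan2(s[1],s[0])%(2*np.pi),"extent y",p[:,1].min(),"mean",p.mean(0))
    return c
E
python3 - <<'E'
from h import *
strap();go(550,-17,119,-2.3)
E
```

```text
strap px 121 angle 0.19519114463542042 extent y 25.80259005705021 mean [571.58983598  45.71916052]
at [543.  -13.5 119. ] t 4.35 F [ 0.2 -0.2 -0.3]
(550, -17, 119) shift [0.11, 0.0, 0.24] turn [-0.7, 0.3, -0.2] rows>= 0.2
```

Request:
{"api": "play_rows", "payload": {
  "moves": [
    [[0,0,0.1],[0,0,0],1],
    [[0,0,0.15],[0,0,0],1],
    [[0,0,0.2],[0,0,0],1],
    [[0,0,0.2],[0,0,0],1]
  ]
}}

```text
t: 4.68
ee_pos: [548.4, -13.7, 119.1]
orientation: [0.487, -0.506, 0.511, -0.495]
wrist_force: [-0.4, -0.5, 0.8]
grip_width: 0.6
```

```bash
python3 - <<'E'
from h import *
c=cap('scene');save(c,'s3.png',(130,110,370,290),3.2)
go(552,-17,119,-2.3)
E
```

```text
at [548.4 -13.6 119.1] t 4.7333 F [-0.3 -0.3  0.6]
(552, -17, 119) shift [0.11, 0.0, 0.12] turn [-0.7, 0.3, -0.2] rows>= 0.1
```

View pics/s3.png

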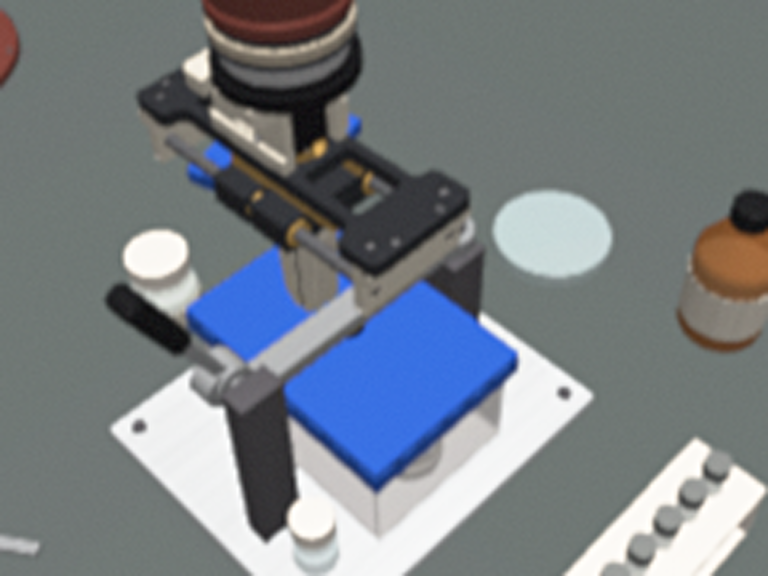

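The strap is now almost straight, with its tip just under the cam at (250,370). No stop force yet, so I keep pressing gently.

Request:
{"api": "play_rows", "payload": {
  "moves": [
    [[0,0,0.08],[0,0,0],1],
    [[0,0,0.15],[0,0,0],1],
    [[0,0,0.2],[0,0,0],1],
    [[0,0,0.2],[0,0,0],1]
  ]
}}

```text
t: 5.07
ee_pos: [548.9, -13.7, 118.8]
orientation: [-0.491, 0.509, -0.508, 0.491]
wrist_force: [-10.6, -0.5, 9.1]
grip_width: 0.0
```

The stop gives -10.6 N at x 549. Next I back off and rise.

Request:
{"api": "play_rows", "payload": {
  "moves": [
    [[0,0,-0.5],[0,0,0],1],
    [[0,0,-1.3],[0,0,0],1],
    [[0,0,-2.0],[0,0,0],1],
    [[0,-1,-2.5],[0,0,0],1],
    [[0,-2.2,-3.0],[0,0,0],1]
  ]
}}

```text
t: 5.48
ee_pos: [461.6, -10.2, 183.0]
orientation: [0.489, -0.508, 0.509, -0.494]
wrist_force: [1.4, -0.4, 1.0]
grip_width: 0.4
```

Request:
{"api": "play_rows", "payload": {
  "moves": [
    [[0,-1.3,0],[0,0,0],1],
    [[0,-2.6,-0.2],[0,0,0],1],
    [[0,-3.9,-0.4],[0,0,0],1],
    [[0,-4.5,-0.4],[0,0,0],1],
    [[0,-4.5,-0.4],[0,0,0],1]
  ]
}}

```text
t: 5.9
ee_pos: [453.2, -9.5, 324.0]
orientation: [0.484, -0.503, 0.514, -0.498]
wrist_force: [0.4, 0.6, 0.1]
grip_width: 0.5
```

```bash
python3 - <<'E'
from h import *
c=strap();save(c,'t2.png',(220,150,400,290),4)
go(568,-110,310,-2.3)
P=pts(c);th=np.radians(-2.3);ex=np.array([np.cos(th),np.sin(th)]);ey=np.array([-ex[1],ex[0]])
q=P[...,:2]-[572.3,-8];fx=q@ex;fy=q@ey;z=P[...,2]
m=(abs(fx)<14)&(fy<-112)&(fy>-210)&(z>150)&(z<270)&(c["color"].max(-1)<70)
print("lever",m.sum(),np.median(np.arctan2(z[m]-138,-90-fy[m])),fx[m].mean())
for a in (1.15,.95,.75,.55,.35,.15,0):
    r=85;print(a,"TCP y,z",round(-98-r*np.cos(a)+7*np.sin(a)+7.5,1),round(138+r*np.sin(a)+7*np.cos(a)+8,1))
E
```

```text
strap px 121 angle -0.17720965109545794 extent y 16.37665882116338 mean [574.83277799  45.65738109]
at [451.8 -10.  321.3] t 5.95 F [-0.   1.  -0.5]
(568, -110, 310) shift [3.2, 0.44, 3.98] turn [-1.1, 0.3, -0.2] rows>= 3.7
lever 126 1.2159524175914407 -2.10635512925287
1.15 TCP y,z -118.8 226.4
0.95 TCP y,z -134.2 219.2
0.75 TCP y,z -147.9 209.1
0.55 TCP y,z -159.3 196.4
0.35 TCP y,z -167.9 181.7
0.15 TCP y,z -173.5 165.6
0 TCP y,z -175.5 153.0
```

View pics/t2.png

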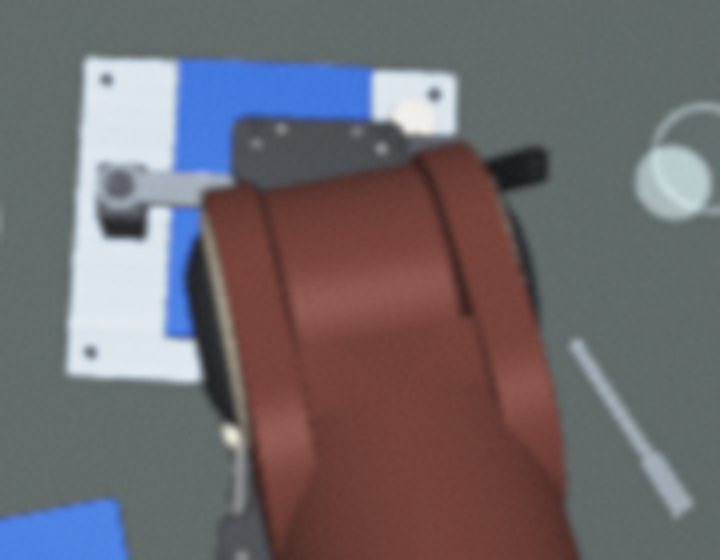

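The arm hides the middle of the strap; the visible part, from (120,183) to (215,188), runs straight along the fixture's y. Now over to the lever.

Request:
{"api": "play_rows", "payload": {
  "moves": [
    [[0.6,0.2,0.8],[0,0,0],1],
    [[1.3,0.4,1.6],[0,0,0],1],
    [[2.0,0.6,2.4],[0,0,0],1],
    [[2.6,0.9,3.2],[-0.5,0,0],1],
    [[3.0,1.2,3.9],[-1,0,0],1]
  ]
}}

```text
t: 6.37
ee_pos: [565.0, -107.2, 281.3]
orientation: [-0.492, 0.512, -0.507, 0.489]
wrist_force: [-0.7, 0.1, -0.1]
grip_width: 0.4
```

```bash
python3 - <<'E'
from h import *
c=cap('scene');save(c,'s4.png',(130,110,370,290),3.2)
P=pts(c);th=np.radians(-2.3);ex=np.array([np.cos(th),np.sin(th)]);ey=np.array([-ex[1],ex[0]])
q=P[...,:2]-[572.3,-8];fx=q@ex;fy=q@ey;z=P[...,2]
m=(abs(z-120)<4)&(abs(fx)<40)&(fy<60)&(fy>-75)&(cv2.cvtColor(c["color"],cv2.COLOR_RGB2HSV)[...,1]<70)
k=np.polyfit(fy[m],fx[m],1);print("strap",m.sum(),"slope rad",k[0],"fx at tip",np.polyval(k,-92),"fy min",fy[m].min())
go(567,-107,226,-2.3);go(567,-134,215,-2.3)
E
```

```text
strap 563 slope rad 0.012600916253320155 fx at tip 1.388723553604085 fy min -68.6936138716213
at [ 567.6 -109.8  278.2] t 6.4167 F [ 3.6 -2.1 -0.4]
(567, -107, 226) shift [-0.09, 1.74, -0.01] turn [0.5, -0.0, -0.2] rows>= 1.3
at [ 567.6 -109.8  278.2] t 6.4167 F [ 3.6 -2.1 -0.4]
(567, -134, 215) shift [0.81, 2.1, 0.03] turn [0.5, -0.0, -0.2] rows>= 1.6
```

View pics/s4.png

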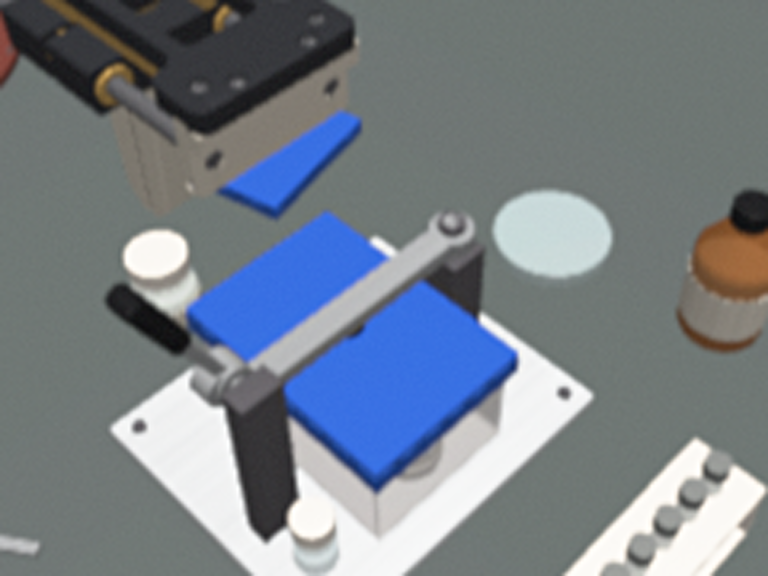

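The crop shows the strap straight across the lid, from its bolt (453,222) to its end under the cam (240,375); measured angle error is about 0.01 rad. The lever is still up at (120,300). I'm lowering the fingertips to the box side of the handle.

Request:
{"api": "play_rows", "payload": {
  "moves": [
    [[-0.1,0.6,0],[0.5,0,0],1],
    [[-0.1,1.2,0],[0.5,0,0],1],
    [[-0.1,1.7,0],[0.5,0,0],1],
    [[-0.1,1.7,0],[0.5,0,0],1]
  ]
}}

```text
t: 6.75
ee_pos: [561.2, -100.9, 227.9]
orientation: [-0.492, 0.511, -0.506, 0.491]
wrist_force: [-0.1, -0.8, -0.1]
grip_width: 0.4
```

```bash
python3 - <<'E'
from h import *
for y,z in [(-119,226),(-134,219),(-148,209),(-159,196),(-168,182),(-173,166),(-175,153),(-175,150)]: go(566,y,z,-2.3)
E
```

```text
at [ 561.2 -100.9  227.9] t 6.75 F [-0.1 -0.8 -0.1]
(566, -119, 226) shift [0.6, 0.06, 0.18] turn [0.4, 0.4, -0.3] rows>= 0.5
at [ 561.2 -100.9  227.9] t 6.75 F [-0.1 -0.8 -0.1]
(566, -134, 219) shift [1.1, 0.29, 0.2] turn [0.4, 0.4, -0.3] rows>= 0.8
at [ 561.2 -100.9  227.9] t 6.75 F [-0.1 -0.8 -0.1]
(566, -148, 209) shift [1.57, 0.62, 0.22] turn [0.4, 0.4, -0.3] rows>= 1.2
at [ 561.2 -100.9  227.9] t 6.75 F [-0.1 -0.8 -0.1]
(566, -159, 196) shift [1.94, 1.05, 0.23] turn [0.4, 0.4, -0.3] rows>= 1.6
at [ 561.2 -100.9  227.9] t 6.75 F [-0.1 -0.8 -0.1]
(566, -168, 182) shift [2.24, 1.52, 0.24] turn [0.4, 0.4, -0.3] rows>= 2.0
at [ 561.2 -100.9  227.9] t 6.75 F [-0.1 -0.8 -0.1]
(566, -173, 166) shift [2.41, 2.05, 0.25] turn [0.4, 0.4, -0.3] rows>= 2.3
at [ 561.2 -100.9  227.9] t 6.75 F [-0.1 -0.8 -0.1]
(566, -175, 153) shift [2.48, 2.48, 0.26] turn [0.4, 0.4, -0.3] rows>= 2.5
at [ 561.2 -100.9  227.9] t 6.75 F [-0.1 -0.8 -0.1]
(566, -175, 150) shift [2.48, 2.58, 0.26] turn [0.4, 0.4, -0.3] rows>= 2.6
```

Request:
{"api": "play_rows", "payload": {
  "moves": [
    [[0.3,0,0.1],[0,0,0],1],
    [[0.6,0.05,0.2],[0,0,0],1],
    [[0.85,0.15,0.2],[0,0,0],1],
    [[1.1,0.3,0.2],[0,0,0],1],
    [[1.3,0.45,0.2],[0,0,0],1]
  ]
}}

```text
t: 7.17
ee_pos: [569.9, -141.7, 220.5]
orientation: [0.489, -0.508, 0.51, -0.493]
wrist_force: [-0.1, 1.0, 4.6]
grip_width: 0.6
```

```bash
python3 - <<'E'
from h import *
c=cap('scene');save(c,'s5.png',(130,110,370,290),3.2)
for y,z in [(-148,209),(-159,196),(-168,182),(-173,166),(-175,153),(-175,150)]: go(566,y,z,-2.3)
E
```

```text
at [ 569.5 -143.6  219.3] t 7.2167 F [2.1 0.3 1.4]
(566, -148, 209) shift [0.15, 0.34, -0.11] turn [-0.3, 0.1, -0.1] rows>= 0.3
at [ 569.5 -143.6  219.3] t 7.2167 F [2.1 0.3 1.4]
(566, -159, 196) shift [0.52, 0.77, -0.1] turn [-0.3, 0.1, -0.1] rows>= 0.7
at [ 569.5 -143.6  219.3] t 7.2167 F [2.1 0.3 1.4]
(566, -168, 182) shift [0.82, 1.24, -0.09] turn [-0.3, 0.1, -0.1] rows>= 1.1
at [ 569.5 -143.6  219.3] t 7.2167 F [2.1 0.3 1.4]
(566, -173, 166) shift [0.99, 1.77, -0.09] turn [-0.3, 0.1, -0.1] rows>= 1.5
at [ 569.5 -143.6  219.3] t 7.2167 F [2.1 0.3 1.4]
(566, -175, 153) shift [1.06, 2.21, -0.09] turn [-0.3, 0.1, -0.1] rows>= 1.8
at [ 569.5 -143.6  219.3] t 7.2167 F [2.1 0.3 1.4]
(566, -175, 150) shift [1.06, 2.31, -0.09] turn [-0.3, 0.1, -0.1] rows>= 1.8
```

View pics/s5.png

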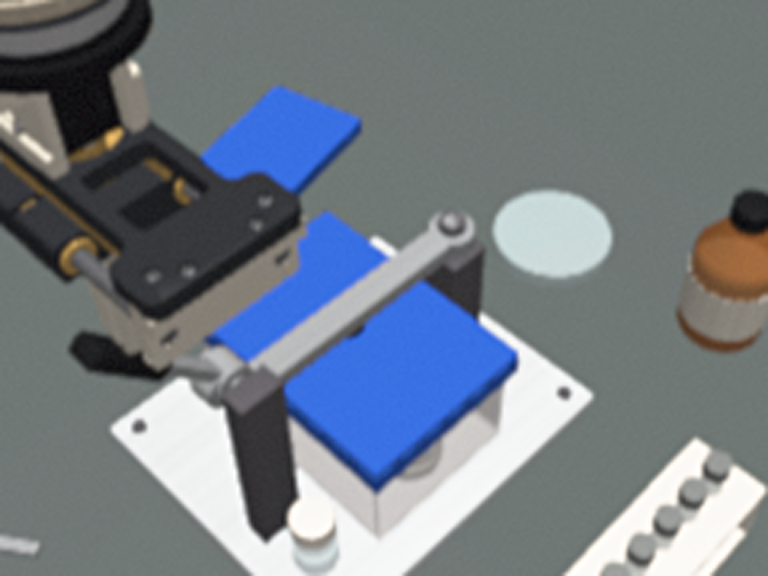

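The lever is coming down: its handle is at (100,355) under the fingertips, and the strap hasn't moved. I'm continuing along the arc.

Request:
{"api": "play_rows", "payload": {
  "moves": [
    [[0.2,0.35,0],[0,0,0],1],
    [[0.4,0.6,0],[0,0,0],1],
    [[0.55,0.85,0],[0,0,0],1],
    [[0.7,1.1,0],[0,0,0],1],
    [[0.8,1.3,-0.05],[0,0,0],1]
  ]
}}

```text
t: 7.63
ee_pos: [567.4, -165.7, 179.9]
orientation: [0.489, -0.508, 0.51, -0.493]
wrist_force: [3.2, -0.1, 3.4]
grip_width: 0.1
```

```bash
python3 - <<'E'
from h import *
for y,z in [(-168,182),(-173,166),(-175,153),(-175,148)]: go(566,y,z,-2.3)
E
```

```text
at [ 567.4 -165.7  179.9] t 7.6333 F [ 3.2 -0.1  3.4]
(566, -168, 182) shift [0.08, -0.07, -0.04] turn [-0.3, 0.2, -0.2] rows>= 0.1
at [ 567.4 -165.7  179.9] t 7.6333 F [ 3.2 -0.1  3.4]
(566, -173, 166) shift [0.25, 0.46, -0.04] turn [-0.3, 0.2, -0.2] rows>= 0.4
at [ 567.4 -165.7  179.9] t 7.6333 F [ 3.2 -0.1  3.4]
(566, -175, 153) shift [0.32, 0.89, -0.04] turn [-0.3, 0.2, -0.2] rows>= 0.7
at [ 567.4 -165.7  179.9] t 7.6333 F [ 3.2 -0.1  3.4]
(566, -175, 148) shift [0.32, 1.06, -0.04] turn [-0.3, 0.2, -0.2] rows>= 0.8
```

Request:
{"api": "play_rows", "payload": {
  "moves": [
    [[0.1,0.2,0],[0,0,0],1],
    [[0.2,0.4,0],[0,0,0],1],
    [[0.25,0.6,0],[0,0,0],1],
    [[0.3,0.75,0],[0,0,0],1],
    [[0.3,0.9,0],[0,0,0],1]
  ]
}}

```text
t: 8.05
ee_pos: [566.3, -172.8, 152.8]
orientation: [-0.489, 0.509, -0.508, 0.493]
wrist_force: [-1.1, 1.8, 25.1]
grip_width: 0.3
```

Request:
{"api": "play_rows", "payload": {
  "moves": [
    [[0,0.03,0],[0,0,0],1],
    [[0,0.03,0],[0,0,0],1],
    [[0,0.03,0],[0,0,0],1]
  ]
}}

```text
t: 8.3
ee_pos: [566.3, -172.7, 153.2]
orientation: [0.49, -0.509, 0.509, -0.493]
wrist_force: [1.7, 0.7, 8.2]
grip_width: 0.5
```

Request:
{"api": "play_rows", "payload": {
  "moves": [
    [[0,0.1,0],[0,0,0],1],
    [[0,0.15,0],[0,0,0],1],
    [[0,0.15,0],[0,0,0],1]
  ]
}}

```text
t: 8.55
ee_pos: [566.4, -172.7, 152.7]
orientation: [0.49, -0.508, 0.509, -0.493]
wrist_force: [-6.6, 2.2, 26.6]
grip_width: 0.1
```

Request:
{"api": "play_rows", "payload": {
  "moves": [
    [[0,-1,0],[0,0,0],1],
    [[0,-2.3,0],[0,0,0],1],
    [[0.5,-3.6,-1],[0,0,0],1],
    [[0.5,-4.7,-2],[0,0,0],1],
    [[0.5,-5.7,-3],[0,0,0],1]
  ]
}}

```text
t: 8.97
ee_pos: [481.6, -186.7, 308.8]
orientation: [-0.49, 0.511, -0.508, 0.491]
wrist_force: [0.2, -0.8, -0.2]
grip_width: 0.3
```

Request:
{"api": "play_rows", "payload": {
  "moves": [
    [[1,0,-0.5],[0,0,0],1],
    [[2,0,-0.5],[0,0,0],1],
    [[3.2,0,-0.5],[0,3,0],1],
    [[4.5,0,-0.5],[0,6,0],1],
    [[5.5,0,-0.5],[0,9,0],1]
  ]
}}

```text
t: 9.38
ee_pos: [460.4, -353.1, 306.9]
orientation: [-0.448, 0.549, -0.545, 0.448]
wrist_force: [0.6, -0.4, 0.4]
grip_width: 0.6
```

```bash
python3 - <<'E'
from h import *
c=cap('scene');t=strap();a=cv2.resize(c["color"][110:290,110:350],None,fx=2,fy=2);b=cv2.resize(t["color"][150:290,220:400],None,fx=2.5,fy=2.5)
im=np.zeros((720,490,3),np.uint8);im[:360,:480]=a;im[365:715,:450]=b;cv2.imwrite("pics/end.png",im[:600,:,::-1] if 0 else cv2.resize(im[:,:,::-1],None,fx=.83,fy=.83))
th=np.radians(-2.3);ex=np.array([np.cos(th),np.sin(th)]);ey=np.array([-ex[1],ex[0]])
for n,k in(("scene",c),("top",t)):
    P=pts(k);q=P[...,:2]-[572.3,-8];fx=q@ex;fy=q@ey;z=P[...,2]
    m=(abs(fx)<14)&(fy<-142)&(fy>-215)&(z>120)&(z<270)&(k["color"].max(-1)<70)
    if m.sum():
        f=np.polyfit(fy[m],z[m],1);print(n,"handle",m.sum(),"fy",fy[m].min(),fy[m].max(),"z",np.median(z[m]),"slope",-f[0])
    m=(abs(z-120)<4)&(abs(fx)<40)&(fy<60)&(fy>-75)&(cv2.cvtColor(k["color"],cv2.COLOR_RGB2HSV)[...,1]<70)
    if m.sum()>50: f=np.polyfit(fy[m],fx[m],1);print("strap slope",f[0],"fx tip",np.polyval(f,-92))
o=manip.get_obs();print(o["ee_pos"],o["wrist_force"],o["t"])
E
```

```text
strap px 536 angle -0.014776178531330508 extent y -93.82816181778188 mean [571.89683543 -15.9682697 ]
scene handle 407 fy -199.01525379610595 -146.33255310499294 z 143.88957684861776 slope -0.009690969926530138
strap slope 0.014513431804875972 fx tip 1.1901747970560337
top handle 184 fy -197.87312988077406 -147.37518788919996 z 145.9156453993861 slope -0.012988289499873417
strap slope -0.01058676103038774 fx tip 0.5756434064587046
[ 459.05774562 -356.76040229  305.6236057 ] [-0.1900917   0.24299565 -0.8142512 ] 9.4833
```

View pics/end.png

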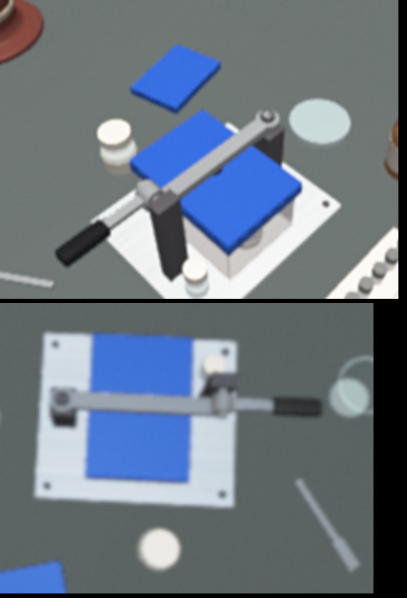

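The final views show the strap straight across the lid, from (62,398) to the cam at (222,402) in the top view. The lever lies level at (297,407), and the lid, jar, vial and other glassware are where they were. The arm is clear, so I'm handing in.

```bash
python3 -c "
from h import *
print(manip.finish_job())"
```

```text
the job is handed in; nothing more can be done
None
```

The lid is clamped and the job is handed in, at about 9.5 s on the robot's clock against the 43 s limit. I swept the strap home with the shut fingers until its stop pushed back with about 11 N. Only then did I push the cam lever down onto its stop, where the force peaked at about 27 N.

- **Strap:** in the last two views its angle reads within ±0.015 rad of straight. The two cameras differ in sign, which is within calibration error.
- **Lever:** the handle is level to about 0.01 rad. Its top face is at z 144–146 mm, against 145 mm expected.
- **Surroundings:** in the last pictures the lid, jar, vial, dish and forceps look unmoved. The beaker, amber bottle and rack are only partly in those crops. I checked all of these by eye only.
- **Arm:** it finished about 180 mm past the lever and 300 mm up, reading no contact force.
- **Failed check:** one top-view strap reading midway (-0.18 rad) was spoiled by the arm blocking the view. I took it again from the scene camera, which gave about 0.01 rad.

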